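# Clamp a tile sample in the three-click lever press

### The job

Slide the large wooden tile sample across the press's plywood base board until it lies home, its long side along the side fence and its far end against the back stop, under the raised press foot. Then press the black-gripped hand lever down past the first and second clicks to the third, so that the foot clamps the tile while its glued facing takes; the lever springs back up as soon as it is let go, so finish while your fingers are still holding it down at the third click. Do not bring the foot down on a tile that is not home, and leave the gear, cup, tape and case where they are.

Things in the scene. Friction and masses are not known exactly. Their poses are not given: they have to be found in the camera images.
- tile: Workpiece: flat wooden tile sample 130 x 95 x 8 mm, about 70 g, lying loose on the press's base board (board top 9 mm above the bench). Origin at the centre of its underside, x along its length, y along its width. Too wide to grasp: push it by its edges; one corner on the fence can jam by friction. It starts short of the back stop, clear of the side fence and askew.
- tile_home (a point): Where the centre of the tile's underside belongs, on the base board's top (z = 9 mm). Fixed to the press, whose place and heading vary: x points to the back stop (away from the robot), y to the side fence (left). The tile lies home with its length along x. In this frame the board spans x -180 to +170, y -142 to +142 mm; the ways in from near and from the right (-y) are clear.
- side_fence (a point): Middle of the side fence's face at the board's top; axes as tile_home. Aluminium bar 190 mm long (x), 12 mm high; the tile's left long side lies against it, 48 mm left of tile_home.
- back_stop (a point): Middle of the back stop's face at the board's top; axes as tile_home. Steel bar 112 mm long (y), 12 mm high; the tile's far end lies against it, 65 mm beyond tile_home.
- press_foot: Press foot: sprung rubber disc 37 mm across; origin at the centre of its underside, 12 mm above a tile's top while raised. At the third click it clamps the tile with about 18 N. The press head above it begins 124 mm over the bench; in the tile_home frame it lies beyond x = +15 mm, y -52 to +34, hub and lever reach forward to x = -17; the column stands behind the back stop.
- press_lever (a joint): Turn of the hand lever about its level hub pin, rad: 0 = at rest, 26 degrees above level; grows as the grip is pressed down. Clicks at 0.30, 0.60, 0.90 (three lines on the sector plate behind it); solid stop at 0.945. A spring always drives it back to 0: about 3 to 12 N at the grip, most just after leaving each click. The foot meets the tile at about 0.6.
- lever_grip (a point): Centre of the lever's black round grip, 25 mm thick, 90 mm long, lying along the lever, 183 mm from the hub pin. About 255 mm above the bench at rest, 96 mm at the third click. The space above and round it is free.
- lever_hub (a point): Point on the hub pin in the lever's plane, 175 mm above the bench; axes as tile_home. The pin runs along x; the lever points from here to the left (+y) and swings down in the upright y-z plane. At joint value q the grip's centre is at y = 183 cos(26 deg - q), z = 183 sin(26 deg - q) mm from here.
- gear: Bystander: grey printed gear, 46 mm across, 16 mm high, on the bench left of the base board; origin at the centre of its underside.
- mixing_cup: Bystander: clear mixing cup, 62 mm across, 53 mm high, on the bench right of the base board; origin at the centre of its underside.
- tape: Bystander: roll of tape lying flat, 94 mm across, 25 mm high, right of the base board; origin at the centre of its underside.
- clear_case: Bystander: clear sample case 73 x 98 x 18 mm, on the bench at the near right; origin at the centre of its underside.

How it is judged:
By the outcome, as a careful person would: the job done as asked, in the order asked, and still so for the second after the job is handed in, while the arm keeps its last pose, push and grip.
It also fails if it takes over 72 s, if anything falls off the work surface, if the arm or the gripper's body presses on something with over 40 N, if the wrist force passes 120 N, or if a joint passes its speed limit or range.

### The arm

A 6-joint arm with a two-finger parallel gripper is mounted at the origin on a cart in front of the work surface, level with it; the furniture and walls round the work are solid. World frame = base frame: x ahead of the robot, y to its left, z up, the work surface at z = 0. Lengths are in m, angles in rad, forces in N, time in s.
With the tool pointing down it reaches from about 0.35 to 0.85 m from the base axis. Payload 8.1 kg.
Tool frame: the origin (TCP) lies between the finger pads; the fingertips stand 14 mm ahead of it and the grasp point (between the pads) lies 5 mm behind it (robot.tip_reach is the z of the fingertips in the tool frame, in m); z points along the fingers, y is the line along which they close (so a half turn about z gives the same grasp; the last joint's range is limited). The gripper opens to 93 mm and grips with 3 to 60 N. Pads are 15 mm wide; open, the fingers measure 128 mm over their backs; the gripper's body (75 mm by 188 mm) begins 65 mm behind the grasp point.
Start: joints at [-1.195, 0.13, 1.488, -0, 1.523, -0.085], TCP at [0.267, -0.537, 0.205] pointing down, gripper open.
Joint ranges: [-2.96, 2.96], [-0.89, 2.26], [0.02, 2.5], [-1.34, 4.48], [0, 2.73], [-2.66, 2.66]. Speed limits (rad/s): [2.39, 2.39, 2.79, 3.14, 3.14, 3.14].

### API

Orientations are given as a rotation vector (axis times angle).
In Python, from plant import robot gives the robot as it stands. The module is installed in compiled form; this text tells all that it offers.
- The arm moves only by the shell command python3 -m handwheel 'ROWS' [FORCE]. ROWS is JSON, a list of rows, each a list of 7 numbers: the closure, from -1 (fully open) to 1 (shut), then the shift along the tool's x, y, z each as a share of 100 cm, from -1 to 1, then the turn, a rotation vector about the tool's x, y, z each as a share of 180 degrees, from -1 to 1. In form: [[grip, tx, ty, tz, rx, ry, rz], ...]. A call has 1 to 20 rows; each row is the pose to reach, as a shift and turn from the pose commanded when the call began, along the tool's axes at that moment, turning the shorter way round; what a row does not reach only later rows make up. A row lasts 1/8 s, in which the tool goes at most 62.5 mm and 10.7 degrees, less where a joint would pass 70% of its speed; a pose out of reach is approached as far as the arm can. A call with a number of a shift or a turn outside -1 to 1 is refused whole. A call with a gripper value outside its range is refused whole. The fingers move at their own pace and stop on an object; FORCE is the grip in N (left out, the last holds). Time passes only in rows, so rows that repeat a pose let the fingers close. It gives the time, the measured TCP pose, the force, the opening and the grip force at its end, in the units of the state.
- robot.read_state(): the state, without advancing time (a new reading comes with each control period).
- robot.read_camera(name): name is "scene" or "side" or "wrist"; returns a dict with "frame" (480x640x3 uint8, red, green, blue), "fx", "fy", "cx", "cy" (pixels), "rvec" (rotation vector, rad) and "tvec" (3), from world to camera coordinates, as OpenCV has them; the wrist camera has in their place "T_tool_cam" (4x4, takes a point from camera to tool coordinates, whose origin is the TCP and whose axes are the flange's). Camera axes: x right, y down, z forward; pixel columns grow to the right and rows downward; lengths in m; the calibration is good to about 2 mm. A picture is of the moment at which its call begins: read the wrist's pose just before it. There is no depth.
- robot.close_job(): hands the job in; it is judged then, once.
Trained networks look in a picture, given as the dict that the camera call returned (one of the last four; its "shot" number tells which), for a name from the list of things; names that differ only in an ending like _2 or _b are one class to them, and where a whole thing is asked for, a point or a joint stands for the part that bears it (a point fixed in the world has none). Each returns a list of dicts, best first, with "conf" (0 to 1); they miss things now and then, are a little off and sometimes report something else, mostly with a low value. They report only what shows in the picture. A call takes as long as a camera call.
- robot.regions_of(picture, name): "mask" (480x640 bool, what is visible of it) and "rect" ([left, top, right, bottom] in pixels, round what is visible of it).
The state is a dict: "t": time; "q": joint angles; "dq": joint speeds; "joint_torque": joint torques, N m; "tool_pos": TCP position; "orientation": TCP orientation; "force": force on the tool from outside, world axes, zero at the start; "wrist_torque": the same for the moment, N m; "opening": finger opening in m; "gripper_force": force on a finger pad.
Only numpy, scipy, OpenCV 4.12 (cv2) and the standard library are available. Lean on these libraries where they do the work, as an engineer would, in place of code of your own. Each camera call takes 0.05 s, during which the arm holds its last target. There are 200 camera calls.

## Working session

There is one attempt and no reset: what is moved stays moved. The work goes in short steps, Python scripts to look and compute and a shell command to move; the robot and the scene stay as the last step left them, time stands still between calls to the robot, and variables do not carry over. Pictures are saved under pics/ and viewed, at most 10 in all, crops included, and the job is handed in when it is done.

```bash
mkdir -p pics; cat > h.py <<'E'
import numpy as np, cv2
from scipy.spatial.transform import Rotation as R
from plant import robot
def shot(n):
    s=robot.read_state(); p=robot.read_camera(n)
    if n=='wrist':
        T=np.eye(4);T[:3,:3]=R.from_rotvec(s['orientation']).as_matrix();T[:3,3]=s['tool_pos']
        C=T@np.array(p['T_tool_cam']); p['Rwc']=C[:3,:3]; p['o']=C[:3,3]
    else:
        M=R.from_rotvec(np.ravel(p['rvec'])).as_matrix(); p['Rwc']=M.T; p['o']=-M.T@np.ravel(p['tvec'])
    return p
def save(p,f): cv2.imwrite('pics/'+f,cv2.cvtColor(p['frame'],cv2.COLOR_RGB2BGR))
def ray(p,u,v): return p['Rwc']@np.array([(u-p['cx'])/p['fx'],(v-p['cy'])/p['fy'],1.])
def onz(p,u,v,z):
    d=ray(p,u,v); return p['o']+d*(z-p['o'][2])/d[2]
def proj(p,X):
    c=p['Rwc'].T@(np.asarray(X)-p['o']); return np.array([p['fx']*c[0]/c[2]+p['cx'],p['fy']*c[1]/c[2]+p['cy']])
def corners(p,m,z):
    m=m.astype(np.uint8); c=max(cv2.findContours(m,cv2.RETR_EXTERNAL,cv2.CHAIN_APPROX_NONE)[0],key=cv2.contourArea)
    w=np.array([onz(p,u,v,z)[:2] for u,v in c[:,0]],np.float32)
    return cv2.minAreaRect(w*1000), c
E
python3 - <<'E'
from h import *
print(robot.read_state())
for n in ['scene','side']:
    p=shot(n); save(p,n+'0.png'); print(n,p['o'])
    for k in ['tile','press_foot','press_lever','lever_grip','gear','mixing_cup','tape','clear_case','side_fence','back_stop','lever_hub','tile_home']:
        try: r=robot.regions_of(p,k)
        except Exception as e: print(k,e); continue
        for q in r[:2]:
            print(k,round(q['conf'],2),q['rect'], corners(p,q['mask'],0.017)[0] if k=='tile' else '')
E
```

```text
{'t': 0.0, 'q': array([-1.19537421e+00,  1.31124452e-01,  1.48929447e+00, -6.15607468e-06,
        1.52300725e+00, -8.54258403e-02]), 'dq': array([ 8.56515145e-04,  3.70902755e-04, -2.32158647e-04,  3.53177771e-04,
        8.69696776e-05, -3.30139928e-05]), 'joint_torque': array([ 3.78363562e-03, -5.59834456e+01, -4.91759777e+01,  7.68627436e-02,
        3.53704509e-02, -1.68043666e-04]), 'tool_pos': array([ 0.26660644, -0.53683974,  0.20400107]), 'orientation': array([-3.05679366e+00, -7.17095628e-01,  4.25457400e-04]), 'force': array([ 0.03177579, -0.93043453, -0.38521467]), 'wrist_torque': array([ 0.02795481,  0.03477739, -0.04435665]), 'gripper_force': 0.0, 'opening': 0.09326467890580376}
scene [0.09352303 0.63538181 0.8163671 ]
tile 0.74 [316.6, 275.3, 381.1, 323.0] ((502.2025451660156, -86.1260986328125), (99.1123046875, 134.19232177734375), 69.9498062133789)
tile 0.56 [322.8, 194.0, 343.1, 220.4] ((741.0032958984375, -370.4813232421875), (62.71022415161133, 131.534423828125), 34.94493865966797)
press_foot 0.51 [289.0, 263.2, 307.3, 279.4] 
press_lever 0.92 [242.4, 211.6, 323.9
[... 881 characters left out ...]
0.56 [308.9, 161.7, 324.2, 265.3] 
press_lever 0.39 [242.1, 283.3, 305.3, 327.8] 
lever_grip 0.69 [311.9, 157.9, 324.5, 266.0] 
lever_grip 0.22 [226.2, 157.1, 391.2, 357.0] 
gear 0.37 [227.9, 158.3, 394.2, 357.2] 
mixing_cup 0.75 [367.9, 385.5, 405.5, 429.2] 
mixing_cup 0.37 [229.0, 159.4, 396.1, 357.0] 
tape 0.77 [259.4, 393.9, 310.1, 449.7] 
tape 0.23 [227.2, 156.3, 394.6, 356.9] 
clear_case 0.64 [188.3, 379.7, 248.7, 443.2] 
side_fence 0.57 [228.9, 156.7, 392.4, 358.2] 
back_stop 0.92 [230.4, 160.2, 391.9, 354.9] 
back_stop 0.67 [370.0, 388.2, 404.2, 428.0] 
lever_hub 0.7 [226.8, 159.2, 391.7, 355.7] 
tile_home 0.77 [227.7, 158.8, 396.2, 355.7] 
tile_home 0.42 [259.8, 393.1, 308.6, 450.3]
```

```bash
python3 - <<'E'
import cv2
a=cv2.imread('pics/scene0.png')[175:405,200:460]; cv2.imwrite('pics/a.png',cv2.resize(a,None,fx=2.6,fy=2.6,interpolation=2))
a=cv2.imread('pics/side0.png')[150:370,180:420]; cv2.imwrite('pics/b.png',cv2.resize(a,None,fx=2.7,fy=2.7,interpolation=2))
E
```

```text
(no output)
```

View pics/a.png

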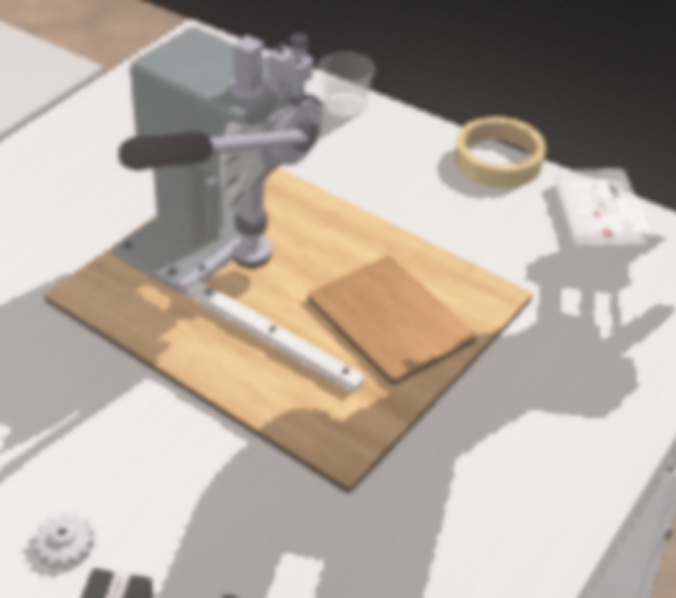

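View pics/b.png

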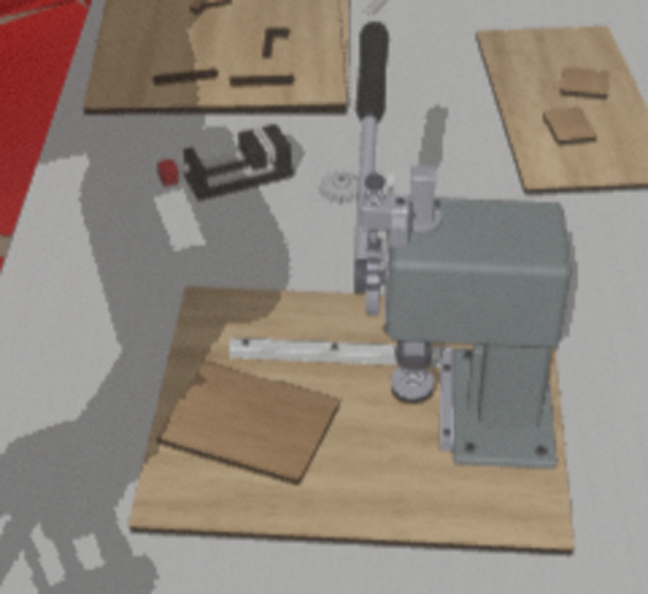

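The scene view shows the board corners at crop (350,488), (531,294), (45,299). The tile lies askew (corners near (308,300), (388,257), (475,340), (395,382)), the fence is left of it and the lever is up on the left. The side view gives board corners (131,527), (185,288), (572,548) in the crop.

```bash
cat > home.py <<'E'
from h import *
from scipy.optimize import least_squares
def H(P,X):
    x,y,a=P; X=np.asarray(X,float); c,s=np.cos(a),np.sin(a)
    return np.array([x+c*X[0]-s*X[1],y+s*X[0]+c*X[1],X[2]])
E
python3 - <<'E'
from home import *
S=shot('scene');D=shot('side')
NL,NR,FL,FR=(-.18,.142),(-.18,-.142),(.17,.142),(.17,-.142)
ob=[(S,NL,(350,486),200,175,2.6),(S,NR,(531,293),200,175,2.6),(S,FL,(45,297),200,175,2.6),
(D,NR,(131,526),180,150,2.7),(D,NL,(185,288),180,150,2.7),(D,FR,(573,547),180,150,2.7)]
# fence near end top corners: in home frame y=.048
obs=[]
for p,c,uv,ox,oy,k in ob:
    u,v=(uv[0]+.5)/k+ox-.5,(uv[1]+.5)/k+oy-.5
    obs.append((p,(*c,.009),np.array([u,v]))); print(c,onz(p,u,v,.009)[:2])
f=lambda P:np.concatenate([proj(p,H(P,X))-uv for p,X,uv in obs])
r=least_squares(f,[.6,-.06,0.]); print(r.x,f(r.x).round(1)); P=r.x
print('fence mid',H(P,(0,.048,.009)),'stop',H(P,(.065,0,.009)))
np.save('P.npy',P)
# tile in home frame
for p in (S,D):
    for q in robot.regions_of(p,'tile')[:1]:
        (c,wh,a),_=corners(p,q['mask'],.015); d=np.array(c)/1000-P[:2]; ca,sa=np.cos(P[2]),np.sin(P[2])
        print('tile home-frame',ca*d[0]+sa*d[1],-sa*d[0]+ca*d[1],wh,a-90-np.degrees(P[2]))
# grip and foot by triangulation
for k in ['lever_grip','press_foot']:
    A=np.zeros((3,3));b=np.zeros(3)
    for p in (S,D):
        m=robot.regions_of(p,k)[0]['mask']; v,u=np.nonzero(m); print(k,p is S,u.mean(),v.mean(),u.min(),u.max())
        d=ray(p,u.mean(),v.mean()); d/=np.linalg.norm(d); M=np.eye(3)-np.outer(d,d);A+=M;b+=M@p['o']
    print(k,np.linalg.solve(A,b))
E
```

```text
(-0.18, 0.142) [0.42914385 0.08652976]
(-0.18, -0.142) [ 0.41625664 -0.19483915]
(0.17, 0.142) [0.77379784 0.07172299]
(-0.18, -0.142) [ 0.41703072 -0.19564183]
(-0.18, 0.142) [0.4294998  0.08482035]
(0.17, -0.142) [ 0.76260532 -0.21202978]
[ 0.60149904 -0.06267768 -0.04571358] [ 0.2  0.5  0.7 -0.2 -1.1 -0.8 -0.9  0.2 -0.4 -0.7  1.1  0.1]
fence mid [ 0.60369252 -0.01472783  0.009     ] stop [ 0.66643113 -0.06564803  0.009     ]
tile home-frame -0.09787628455256044 -0.03027860607719216 (100.7076187133789, 135.7967987060547) -17.16922665075719
tile home-frame -0.0977811880279003 -0.032261928035897135 (102.74732208251953, 132.64837646484375) -18.099318508667345
lever_grip True 288.38643067846607 228.75811209439527 245 324
lever_grip False 316.6266094420601 205.8226037195994 312 323
lever_grip [0.60216023 0.00966642 0.22446786]
press_foot True 295.7710843373494 271.01807228915663 289 303
press_foot False 331.8310810810811 292.47297297297297 325 339
press_foot [ 0.64168856 -0.06547132  0.03545512]
```

```bash
cat > goal.py <<'E'
from home import *
P=np.load('P.npy')
def row(hx,hy,tipz,tilt=0,lean=(0,1),yaw=0):
    """tip centre at home-frame (hx,hy), z world; tool z tilts towards 'lean' (home frame); yaw of tool y relative to home x (deg)"""
    s=robot.read_state(); R0=R.from_rotvec(s['orientation']); 
    a=P[2]; rot=lambda v:np.array([np.cos(a)*v[0]-np.sin(a)*v[1],np.sin(a)*v[0]+np.cos(a)*v[1],0])
    y0=np.radians(yaw); t=np.radians(tilt); L=rot(lean)
    z=np.sin(t)*L+np.array([0,0,-np.cos(t)]); y=rot((np.cos(y0),np.sin(y0))); y-=z*(y@z); y/=np.linalg.norm(y)
    R1=R.from_matrix(np.c_[np.cross(y,z),y,z])
    tcp=H(P,(hx,hy,tipz))-robot.tip_reach*z
    d=R0.inv().apply(tcp-s['tool_pos']); w=(R0.inv()*R1).as_rotvec()/np.pi
    print(np.round(np.r_[d,w],4).tolist())
E
python3 -c "
from goal import *
row(-.1,-.135,.09,15);row(-.1,-.135,.012,15)"
```

```text
[0.3562, -0.2037, 0.1015, 0.0443, 0.0753, -0.3367]
[0.3562, -0.2037, 0.1795, 0.0443, 0.0753, -0.3367]
```

```bash
python3 -m handwheel '[[-0.5,0.3562,-0.2037,0.1015,0.0443,0.0753,-0.3367],[-0.5,0.3562,-0.2037,0.1015,0.0443,0.0753,-0.3367],[-0.5,0.3562,-0.2037,0.1015,0.0443,0.0753,-0.3367],[-0.5,0.3562,-0.2037,0.1015,0.0443,0.0753,-0.3367],[-0.5,0.3562,-0.2037,0.1015,0.0443,0.0753,-0.3367],[-0.5,0.3562,-0.2037,0.1015,0.0443,0.0753,-0.3367],[-0.5,0.3562,-0.2037,0.1015,0.0443,0.0753,-0.3367],[-0.5,0.3562,-0.2037,0.1015,0.0443,0.0753,-0.3367],[-0.5,0.3562,-0.2037,0.1015,0.0443,0.0753,-0.3367]]'
python3 - <<'E'
from goal import *
row(-.1,-.135,.012,15);row(-.1,-.135,.09,15)
p=shot('wrist');save(p,'w1.png')
for q in robot.regions_of(p,'tile')[:1]:
    (c,wh,a),_=corners(p,q['mask'],.016); d=np.array(c)/1000-P[:2]; ca,sa=np.cos(P[2]),np.sin(P[2])
    print(q['conf'],q['rect'],'tile',ca*d[0]+sa*d[1],-sa*d[0]+ca*d[1],wh,a-90-np.degrees(P[2]))
E
```

```text
t: 2.82
tool_pos: [0.4952, -0.197, 0.1037]
orientation: [-2.131, -2.037, -0.28]
force: [-0.0, -0.5, 0.4]
opening: 0.0696
gripper_force: 0.0
[-0.0198, 0.0001, 0.0757, -0.0, 0.0002, 0.0001]
[0.0003, 0.0001, 0.0003, -0.0, 0.0002, 0.0001]
0.59 [227.1, 53.3, 412.5, 209.0] tile -0.09941141019381854 -0.02803244635120225 (96.93315124511719, 131.37896728515625) -17.43479824499547
```

View pics/w1.png

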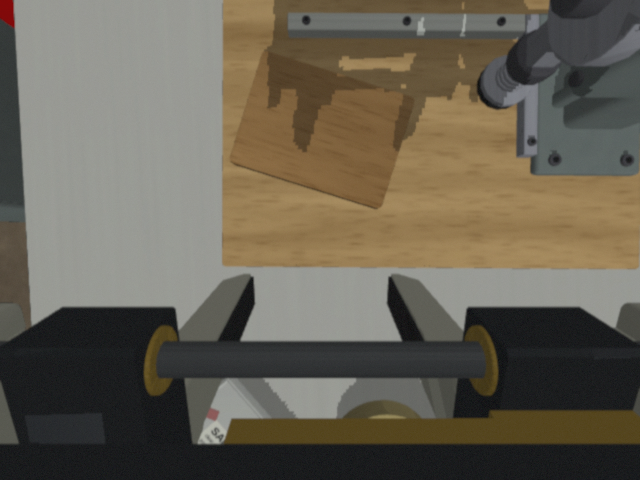

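```bash
python3 - <<'E'
from goal import *
p=shot('wrist')
def hf(u,v,z):
    d=onz(p,u,v,z)[:2]-P[:2]; ca,sa=np.cos(P[2]),np.sin(P[2]); return (np.array([ca*d[0]+sa*d[1],-sa*d[0]+ca*d[1]])*1000).round(1)
print('board near',hf(222,100,.009),hf(222,230,.009),'right',hf(240,266,.009),hf(600,268,.009))
print('fence bottom',hf(300,38,.009),hf(500,38,.009),'near end top',hf(288,25,.021))
print('stop',hf(517,130,.009),hf(517,130,.021),'end',hf(520,157,.021))
E
```

```text
board near [-182.2   -2. ] [-182.7 -110.6] right [-167.8 -140.8] [ 134.9 -143.1]
fence bottom [-116.9   49.4] [50.  49.1] near end top [-125.7   52.9]
stop [ 64.5 -27.4] [ 57.7 -31. ] end [ 60.2 -52.6]
```

The wrist view shows the tile askew at pixels (230–412, 53–209), with the fence along row ~37, the stop face at column ~517 and the fingers clear on the right. I descend and push left.

```bash
python3 -m handwheel '[[-0.5,-0.01,0,0.038,0,0,0],[-0.5,-0.0198,0,0.0757,0,0,0],[-0.5,-0.0198,0,0.0757,0,0,0],[-0.5,-0.0101,0,0.0783,0,0,0],[-0.5,-0.0005,0,0.0809,0,0,0],[-0.5,0.0043,0,0.0822,0,0,0],[-0.5,0.0092,0,0.0835,0,0,0],[-0.5,0.0140,0,0.0848,0,0,0],[-0.5,0.0188,0,0.0861,0,0,0],[-0.5,0.0237,0,0.0874,0,0,0],[-0.5,0.0285,0,0.0886,0,0,0],[-0.5,0.0333,0,0.0899,0,0,0],[-0.5,0.0382,0,0.0912,0,0,0],[-0.5,0.0430,0,0.0925,0,0,0],[-0.5,0.0478,0,0.0938,0,0,0],[-0.5,0.0478,0,0.0938,0,0,0]]'
cat > tl.py <<'E'
from goal import *
import sys
p=shot('wrist');save(p,sys.argv[1])
for q in robot.regions_of(p,'tile')[:1]:
    (c,wh,a),_=corners(p,q['mask'],.016); d=np.array(c)/1000-P[:2]; ca,sa=np.cos(P[2]),np.sin(P[2])
    print(q['conf'],q['rect'],'tile',ca*d[0]+sa*d[1],-sa*d[0]+ca*d[1],wh,a-90-np.degrees(P[2]))
E
python3 tl.py w2.png
```

```text
t: 4.97
tool_pos: [0.4985, -0.1258, 0.0253]
orientation: [-2.131, -2.036, -0.281]
force: [-0.2, 0.4, 0.2]
opening: 0.07
gripper_force: 0.0
0.85 [190.4, 102.6, 450.5, 315.9] tile -0.09946126064161523 -0.02804393745420359 (96.44010925292969, 131.53411865234375) -17.176764492554064
```

View pics/w2.png

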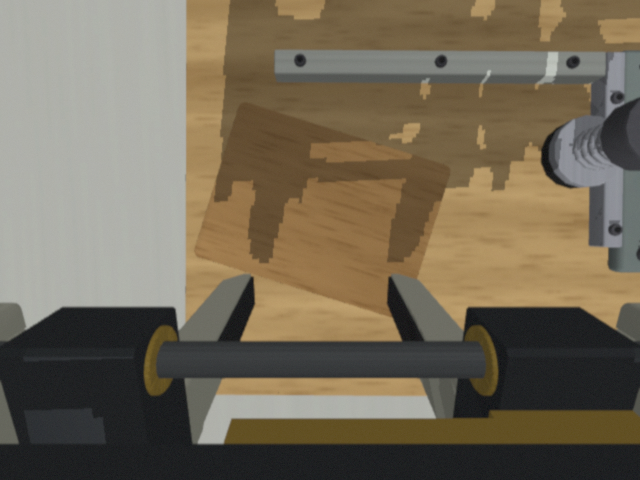

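The tile has not moved (its corner shows between the fingers at (388,316)), although the fingertips should be past its edge. I check the geometry.

```bash
python3 - <<'E'
from goal import *
p=shot('wrist'); s=robot.read_state(); print(robot.tip_reach, p['T_tool_cam'], p['o'])
Rt=R.from_rotvec(s['orientation'])
for y in (-.035,.035):
  for x in (-.0075,.0075):
    X=s['tool_pos']+Rt.apply([x,y,robot.tip_reach]); d=X[:2]-P[:2]; ca,sa=np.cos(P[2]),np.sin(P[2])
    print((x,y),X.round(4),'home',ca*d[0]+sa*d[1],-sa*d[0]+ca*d[1],'px',proj(p,X).round(0))
for c in [(-.065,-.0475),(.065,-.0475),(.065,.0475),(-.065,.0475)]:
    a=np.radians(-17.3); X=H(P,(-.0995+np.cos(a)*c[0]-np.sin(a)*c[1],-.028+np.sin(a)*c[0]+np.cos(a)*c[1],.017)); print('corner',proj(p,X).round(0))
p=shot('side');a=p['frame'][230:350,200:360];cv2.imwrite('pics/s2.png',cv2.resize(a[:,:,::-1],None,fx=4,fy=4,interpolation=2))
E
```

```text
0.014 [[-3.89180265e-04 -9.63060393e-01 -2.69285217e-01  7.49396608e-02]
 [ 9.99999914e-01 -3.35368807e-04 -2.45835318e-04  3.44418540e-05]
 [ 1.46444396e-04 -2.69285290e-01  9.63060440e-01 -1.79941109e-01]
 [ 0.00000000e+00  0.00000000e+00  0.00000000e+00  1.00000000e+00]] [ 0.49974681 -0.10041439  0.21852103]
(-0.0075, -0.035) [ 0.4635 -0.1283  0.0099] home -0.13490519531834552 -0.07187398000231639 px [263. 283.]
(0.0075, -0.035) [ 0.4641 -0.1138  0.0138] home -0.13490312625764841 -0.05738450751650428 px [262. 259.]
(-0.0075, 0.035) [ 0.5334 -0.1315  0.0099] home -0.06490519747222519 -0.07188704042805344 px [378. 283.]
(0.0075, 0.035) [ 0.534  -0.117   0.0138] home -0.06490312841152816 -0.05739756794224132 px [379. 259.]
corner [192. 254.]
corner [403. 320.]
corner [451. 165.]
corner [239.  99.]
```

View pics/s2.png

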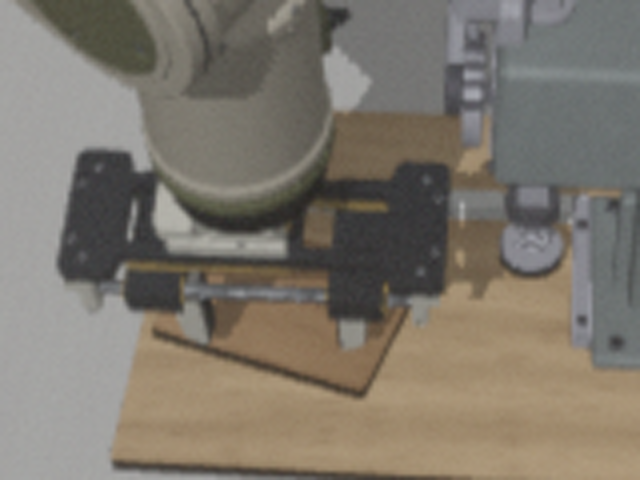

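The side crop shows both fingertips, at (200,345) and (352,347), hovering over the tile. I compute their real height.

```bash
python3 - <<'E'
from goal import *
p=shot('side'); ca,sa=np.cos(P[2]),np.sin(P[2])
n=np.array([-sa,ca,0])
for u,v in [(338,346),(365,346),(187,345),(210,342)]:
    d=ray(p,(u+.5)/4+199.5,(v+.5)/4+229.5); t=(-.072-n@(p['o']-np.r_[P[:2],0]))/(n@d); X=p['o']+t*d; e=X[:2]-P[:2]
    print(X.round(4),'hx',ca*e[0]+sa*e[1])
s=robot.read_state();print(s['tool_pos'],s['force'],s['q'])
w=shot('wrist')
Rt=R.from_rotvec(s['orientation'])
for dz in (.014,0,-.01,-.02): print(dz,[proj(w,s['tool_pos']+Rt.apply([x,y,dz])).round() .tolist() for x in(-.0075,.0075) for y in(-.035,.035)])
E
```

```text
[ 0.5334 -0.1316  0.0274] hx -0.06488716050000085
[ 0.5483 -0.1323  0.0284] hx -0.04994506405853131
[ 0.4493 -0.1278  0.0227] hx -0.1490365226748068
[ 0.4624 -0.1284  0.0261] hx -0.1359522787194
[ 0.49855719 -0.12638033  0.0253103 ] [-0.46281663 -0.58160891 -0.10894445] [-0.52588327  0.16213298  1.8232607   0.24142968  1.28708079 -0.56295746]
0.014 [[263.0, 283.0], [378.0, 282.0], [262.0, 259.0], [379.0, 259.0]]
0 [[259.0, 292.0], [382.0, 292.0], [258.0, 267.0], [383.0, 267.0]]
-0.01 [[256.0, 300.0], [385.0, 300.0], [254.0, 274.0], [387.0, 274.0]]
-0.02 [[252.0, 309.0], [389.0, 309.0], [251.0, 281.0], [390.0, 281.0]]
```

```bash
python3 -m handwheel '[[-0.5,-0.03,0,-0.008,0,0,0],[-0.5,-0.0628,0,-0.0168,0,0,0],[-0.5,-0.0628,0,-0.0168,0,0,0],[-0.5,-0.0644,0,-0.0110,0,0,0],[-0.5,-0.0651,0,-0.0081,0,0,0],[-0.5,-0.0659,0,-0.0052,0,0,0],[-0.5,-0.0659,0,-0.0052,0,0,0]]'
python3 - <<'E'
from goal import *
p=shot('side');a=p['frame'][270:360,220:340];cv2.imwrite('pics/s3.png',cv2.resize(a[:,:,::-1],None,fx=5,fy=5,interpolation=2))
row(-.1,-.135,.012,15)
print(robot.read_state()['force'])
E
```

```text
t: 6.15
tool_pos: [0.4953, -0.1905, 0.0129]
orientation: [-2.131, -2.036, -0.28]
force: [0.2, 0.0, -0.3]
opening: 0.0697
gripper_force: 0.0
[-0.0025, 0.0, -0.0135, -0.0001, -0.0, 0.0001]
[-0.74748628  0.34469373  0.00430471]
```

View pics/s3.png

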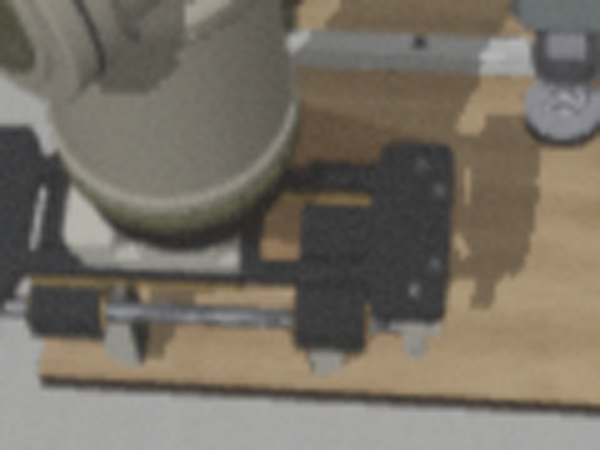

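The fingertip bottoms at (325,370) show, with no contact force although the stated tips would be inside the board. I feel for the board in small steps.

```bash
python3 - <<'E'
from goal import *
p=shot('side'); ca,sa=np.cos(P[2]),np.sin(P[2]); n=np.array([-sa,ca,0])
for u,v in [(312,370),(340,370),(130,362)]:
    d=ray(p,(u+.5)/5+219.5,(v+.5)/5+269.5); t=(-.137-n@(p['o']-np.r_[P[:2],0]))/(n@d); print((p['o']+t*d).round(4))
E
python3 -m handwheel '[[-0.5,-0.0005,0,0.0019,0,0,0],[-0.5,-0.0010,0,0.0039,0,0,0],[-0.5,-0.0010,0,0.0039,0,0,0]]'
python3 -m handwheel '[[-0.5,-0.0005,0,0.0019,0,0,0],[-0.5,-0.0005,0,0.0019,0,0,0]]'
python3 -m handwheel '[[-0.5,-0.0003,0,0.0010,0,0,0],[-0.5,-0.0003,0,0.0010,0,0,0]]'
```

```text
[ 0.5316 -0.1966  0.0149]
[ 0.5435 -0.1972  0.0158]
[ 0.4542 -0.1931  0.0147]
t: 6.62
tool_pos: [0.4954, -0.191, 0.009]
orientation: [-2.131, -2.036, -0.28]
force: [-0.4, -1.1, -0.4]
opening: 0.0698
gripper_force: 0.0
t: 6.88
tool_pos: [0.4954, -0.191, 0.0071]
orientation: [-2.132, -2.036, -0.281]
force: [-0.6, -0.5, 0.8]
opening: 0.0698
gripper_force: 0.0
t: 7.12
tool_pos: [0.4955, -0.1911, 0.0062]
orientation: [-2.132, -2.036, -0.281]
force: [1.2, -0.5, -0.2]
opening: 0.07
gripper_force: 0.0
```

```bash
sed -i 's/robot.tip_reach/TR/; s/^P=np/TR=-.005\nP=np/' goal.py; python3 -c "
from goal import *
for y in (-.1,-.058): row(-.1,y,.0115,15)"
```

```text
[0.0334, 0.0, 0.0084, 0.0, -0.0, -0.0001]
[0.0739, 0.0, 0.0193, 0.0, -0.0, -0.0001]
```

```bash
python3 -m handwheel '[[-0.5,0.0167,0,0.0042,0,0,0],[-0.5,0.0257,0,0.0064,0,0,0],[-0.5,0.0305,0,0.0076,0,0,0],[-0.5,0.0353,0,0.0089,0,0,0],[-0.5,0.0401,0,0.0102,0,0,0],[-0.5,0.0449,0,0.0115,0,0,0],[-0.5,0.0497,0,0.0128,0,0,0],[-0.5,0.0545,0,0.0141,0,0,0],[-0.5,0.0593,0,0.0154,0,0,0],[-0.5,0.0641,0,0.0167,0,0,0],[-0.5,0.0680,0,0.0177,0,0,0],[-0.5,0.0710,0,0.0185,0,0,0],[-0.5,0.0739,0,0.0193,0,0,0],[-0.5,0.0739,0,0.0193,0,0,0]]'; python3 tl.py w3.png
```

```text
t: 8.88
tool_pos: [0.499, -0.1146, 0.0067]
orientation: [-2.131, -2.036, -0.281]
force: [-0.2, 0.5, -0.5]
opening: 0.0697
gripper_force: 0.0
0.87 [179.3, 113.2, 462.5, 340.4] tile -0.0993941572692558 -0.02802961029246697 (96.43971252441406, 131.4448699951172) -17.25388241247594
```

View pics/w3.png

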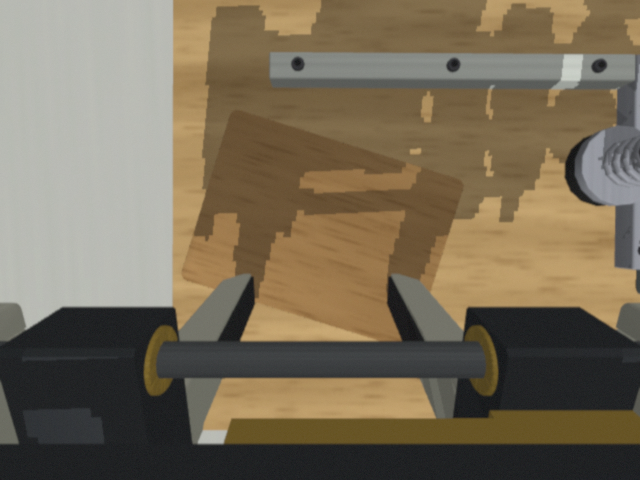

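The picture shows the tile unmoved again (corner at (385,338)) with the fingertips still above it. I retreat and go lower until I feel the board.

```bash
python3 -m handwheel '[[-0.5,-0.04,0,-0.0104,0,0,0],[-0.5,-0.0739,0,-0.0193,0,0,0],[-0.5,-0.0739,0,-0.0193,0,0,0],[-0.5,-0.0747,0,-0.0164,0,0,0],[-0.5,-0.0752,0,-0.0145,0,0,0],[-0.5,-0.0752,0,-0.0145,0,0,0]]'
for i in 1 2 ; do python3 -m handwheel '[[-0.5,-0.0003,0,0.0010,0,0,0],[-0.5,-0.0003,0,0.0010,0,0,0]]' | egrep 'pos|^force'; done
```

```text
t: 9.72
tool_pos: [0.4953, -0.1901, 0.0009]
orientation: [-2.13, -2.036, -0.28]
force: [-0.5, -1.4, -0.3]
opening: 0.0694
gripper_force: 0.0
tool_pos: [0.4956, -0.1909, 0.0002]
force: [0.3, 0.5, 0.0]
tool_pos: [0.4955, -0.1912, -0.0009]
force: [-0.3, 0.8, -0.1]
```

```bash
python3 -m handwheel '[[-0.5,-0.0003,0,0.0010,0,0,0],[-0.5,-0.0003,0,0.0010,0,0,0]]' | egrep 'pos|^force'
python3 -m handwheel '[[-0.5,-0.0003,0,0.0010,0,0,0],[-0.5,-0.0003,0,0.0010,0,0,0]]' | egrep 'pos|^force'
python3 - <<'E'
from goal import *
p=shot('side'); a=p['frame'][300:370,220:320]; cv2.imwrite('pics/s4.png',cv2.resize(a[:,:,::-1],None,fx=7,fy=7,interpolation=2))
E
```

```text
tool_pos: [0.4955, -0.1912, -0.002]
force: [0.9, 0.0, -0.5]
tool_pos: [0.4956, -0.1913, -0.0029]
force: [0.9, 0.2, 0.8]
```

View pics/s4.png

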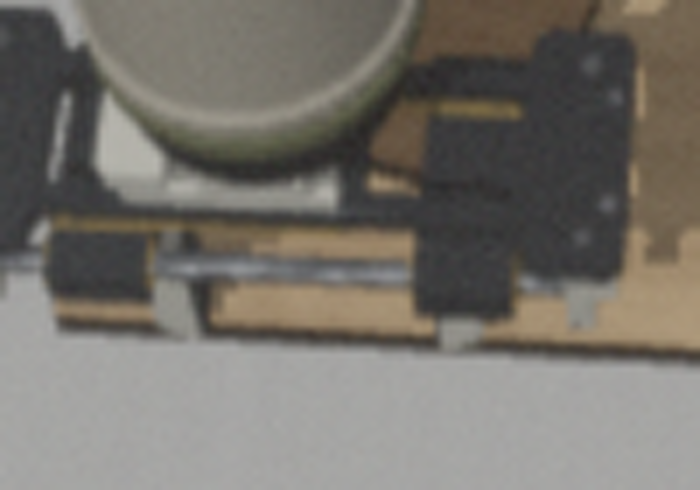

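The crop shows the fingertips at (180,335) and (460,349), right on the board's edge and almost at board level. I move 15 mm inward and feel again.

```bash
python3 -m handwheel '[[-0.5,0.0008,0,-0.0029,0,0,0],[-0.5,0.0153,0,0.0010,0,0,0],[-0.5,0.0150,0,0.0020,0,0,0],[-0.5,0.0150,0,0.0020,0,0,0]]' | egrep 'pos|^force'
python3 -m handwheel '[[-0.5,-0.0003,0,0.0010,0,0,0],[-0.5,-0.0003,0,0.0010,0,0,0]]' | egrep 'pos|^force'
python3 -m handwheel '[[-0.5,-0.0003,0,0.0010,0,0,0],[-0.5,-0.0003,0,0.0010,0,0,0]]' | egrep 'pos|^force'
python3 -m handwheel '[[-0.5,-0.0003,0,0.0010,0,0,0],[-0.5,-0.0003,0,0.0010,0,0,0]]' | egrep 'pos|^force'
```

```text
tool_pos: [0.4961, -0.1758, -0.0011]
force: [-0.4, -0.4, 0.6]
tool_pos: [0.4963, -0.1763, -0.0018]
force: [-0.9, 1.2, 3.1]
tool_pos: [0.4964, -0.1763, -0.0021]
force: [-3.6, 1.5, 10.6]
tool_pos: [0.4965, -0.1763, -0.0023]
force: [-7.1, 3.7, 18.5]
```

```bash
sed -i 's/TR=-.005/TR=-.013/' goal.py; python3 -m handwheel '[[-0.5,0.0010,0,-0.0037,0,0,0],[-0.5,0.0010,0,-0.0037,0,0,0]]' | egrep 'pos|^force'; python3 -c "
from goal import *
for y in (-.1,-.058): row(-.1,y,.0122,15)"
```

```text
tool_pos: [0.4964, -0.1767, -0.0001]
force: [0.8, 0.2, -0.5]
[0.0213, -0.0003, 0.0059, 0.0002, 0.0002, -0.0001]
[0.0618, -0.0003, 0.0168, 0.0002, 0.0002, -0.0001]
```

```bash
python3 -m handwheel '[[-0.5,0.0070,0,0.0020,0,0,0],[-0.5,0.0118,0,0.0033,0,0,0],[-0.5,0.0166,0,0.0046,0,0,0],[-0.5,0.0214,0,0.0059,0,0,0],[-0.5,0.0262,0,0.0072,0,0,0],[-0.5,0.0310,0,0.0085,0,0,0],[-0.5,0.0358,0,0.0098,0,0,0],[-0.5,0.0406,0,0.0111,0,0,0],[-0.5,0.0454,0,0.0124,0,0,0],[-0.5,0.0502,0,0.0137,0,0,0],[-0.5,0.0550,0,0.0150,0,0,0],[-0.5,0.0584,0,0.0159,0,0,0],[-0.5,0.0618,0,0.0168,0,0,0],[-0.5,0.0618,0,0.0168,0,0,0]]'; python3 tl.py w4.png
```

```text
t: 14.02
tool_pos: [0.4991, -0.1121, -0.0005]
orientation: [-2.131, -2.036, -0.281]
force: [-0.2, -0.1, 0.4]
opening: 0.07
gripper_force: 0.0
0.83 [160.7, 78.9, 424.7, 273.1] tile -0.11363975226142552 0.0019986881751729475 (96.42237091064453, 131.67445373535156) -2.616606716675159
```

View pics/w4.png

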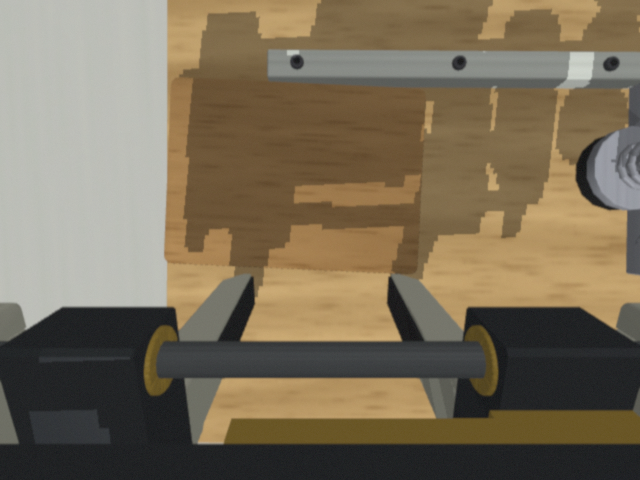

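The view shows the tile nearly aligned: its left edge runs from (185,78) to (425,88), touching the fence's near corner and still about 2.6° askew. I push a few more mm, watching the force.

```bash
python3 -m handwheel '[[-0.5,0.0010,0,0.0003,0,0,0],[-0.5,0.0019,0,0.0005,0,0,0],[-0.5,0.0019,0,0.0005,0,0,0]]' | egrep 'pos|^force'
python3 -m handwheel '[[-0.5,0.0010,0,0.0003,0,0,0],[-0.5,0.0010,0,0.0003,0,0,0]]' | egrep 'pos|^force'
python3 tl.py w5.png
```

```text
tool_pos: [0.4995, -0.1107, -0.0004]
force: [1.0, -1.4, -0.6]
tool_pos: [0.5, -0.11, -0.0001]
force: [2.6, -3.8, -0.0]
0.66 [161.0, 84.8, 423.3, 272.8] tile -0.1133654083564619 0.002588829780109365 (96.00204467773438, 131.86866760253906) -1.9448690457767217
```

```bash
python3 -m handwheel '[[-0.5,0.0010,0,0.0003,0,0,0],[-0.5,0.0010,0,0.0003,0,0,0]]' | egrep 'pos|^force'
python3 -m handwheel '[[-0.5,0.0010,0,0.0003,0,0,0],[-0.5,0.0010,0,0.0003,0,0,0]]' | egrep 'pos|^force'
python3 tl.py w5.png; python3 -c "
from goal import *
row(-.1,-.055,.0122,15)"
```

```text
tool_pos: [0.5005, -0.1095, 0.0001]
force: [4.1, -6.4, 0.5]
tool_pos: [0.5011, -0.109, 0.0003]
force: [4.0, -7.2, 0.0]
0.57 [164.7, 88.8, 418.8, 275.5] tile -0.11286912147377202 0.0025124720961170154 (95.92047882080078, 131.20785522460938) -1.1400289578860967
[-0.0009, -0.0018, 0.0004, 0.0012, 0.0009, -0.0001]
```

```bash
python3 -m handwheel '[[-0.5,-0.0242,0,-0.0065,0,0,0],[-0.5,-0.0087,0,-0.0645,0,0,0],[-0.3,-0.0035,0,-0.0838,0,0,0],[-0.08,-0.0035,0,-0.0838,0,0,0]]' | egrep 'pos|^force'; python3 -c "
from goal import *
row(-.21,0,.08,20,(1,0),-90);row(-.21,0,.0125,20,(1,0),-90)"
```

```text
tool_pos: [0.4993, -0.1326, 0.081]
force: [0.1, 0.2, -0.7]
[0.0687, -0.1066, 0.0317, -0.1495, 0.0214, 0.4774]
[0.0513, -0.1068, 0.0969, -0.1495, 0.0214, 0.4774]
```

```bash
python3 -m handwheel '[[-0.08,0.0687,-0.1066,0.0317,-0.1495,0.0214,0.4774],[-0.08,0.0687,-0.1066,0.0317,-0.1495,0.0214,0.4774],[-0.08,0.0687,-0.1066,0.0317,-0.1495,0.0214,0.4774],[-0.08,0.0687,-0.1066,0.0317,-0.1495,0.0214,0.4774],[-0.08,0.0687,-0.1066,0.0317,-0.1495,0.0214,0.4774],[-0.08,0.0687,-0.1066,0.0317,-0.1495,0.0214,0.4774],[-0.08,0.0687,-0.1066,0.0317,-0.1495,0.0214,0.4774],[-0.08,0.0687,-0.1066,0.0317,-0.1495,0.0214,0.4774],[-0.08,0.0687,-0.1066,0.0317,-0.1495,0.0214,0.4774],[-0.08,0.0687,-0.1066,0.0317,-0.1495,0.0214,0.4774],[-0.08,0.0687,-0.1066,0.0317,-0.1495,0.0214,0.4774],[-0.08,0.0687,-0.1066,0.0317,-0.1495,0.0214,0.4774],[-0.08,0.0687,-0.1066,0.0317,-0.1495,0.0214,0.4774]]'; python3 tl.py w6.png; python3 -c "
from goal import *
row(-.21,0,.08,20,(1,0),-90);row(-.21,0,.0125,20,(1,0),-90);row(-.18,0,.0125,20,(1,0),-90)
print(robot.read_state()['q'])"
```

```text
t: 17.58
tool_pos: [0.4057, -0.055, 0.0707]
orientation: [3.093, -0.072, 0.519]
force: [0.1, 0.3, 0.2]
opening: 0.0502
gripper_force: 0.0
0.74 [245.5, 76.7, 384.3, 250.2] tile -0.11255085129586252 0.0019099813981206882 (96.07764434814453, 131.5095672607422) -1.4319448514407842
[-0.0102, -0.0013, -0.0002, -0.0008, 0.0052, -0.0004]
[-0.0322, -0.0011, 0.0636, -0.0008, 0.0052, -0.0004]
[-0.0039, -0.0011, 0.0734, -0.0008, 0.0052, -0.0004]
[-0.36067245 -0.78730005  2.49787093  0.11558473  1.11687364  1.22237585]
```

```bash
python3 -c "
from goal import *
row(-.197,0,.05,8,(1,0),-90);row(-.197,0,.0118,8,(1,0),-90)"
```

```text
[-0.0104, -0.0012, 0.0321, -0.0009, -0.0615, -0.0003]
[-0.0229, -0.0011, 0.0682, -0.0009, -0.0615, -0.0003]
```

```bash
python3 -m handwheel '[[-0.08,-0.0104,-0.0012,0.0321,-0.0009,-0.0615,0],[-0.08,-0.0104,-0.0012,0.0321,-0.0009,-0.0615,0],[-0.08,-0.0104,-0.0012,0.0321,-0.0009,-0.0615,0]]' | egrep 'pos|^force'; python3 -c "
from goal import *
row(-.197,0,.05,8,(1,0),-90);row(-.197,0,.0118,8,(1,0),-90);row(-.170,0,.0118,8,(1,0),-90);
print(robot.read_state()['q'])"
```

```text
tool_pos: [0.4058, -0.0531, 0.0357]
force: [0.3, 0.2, 0.7]
[0.001, 0.0007, -0.0013, -0.0004, 0.0014, 0.0]
[-0.0042, 0.0007, 0.0365, -0.0004, 0.0014, 0.0]
[0.0226, 0.0007, 0.0402, -0.0004, 0.0014, 0.0]
[-0.28775587 -0.42974323  2.31642754  0.03706631  1.12421809  1.31483261]
```

```bash
python3 -m handwheel '[[-0.08,-0.002,0.0007,0.018,0,0,0],[-0.08,-0.0042,0.0007,0.0365,0,0,0],[-0.08,-0.0042,0.0007,0.0365,0,0,0],[-0.08,0.0007,0.0007,0.0372,0,0,0],[-0.08,0.0057,0.0007,0.0379,0,0,0],[-0.08,0.0107,0.0007,0.0386,0,0,0],[-0.08,0.0157,0.0007,0.0393,0,0,0],[-0.08,0.0207,0.0007,0.0400,0,0,0],[-0.08,0.0257,0.0007,0.0407,0,0,0],[-0.08,0.0307,0.0007,0.0414,0,0,0],[-0.08,0.0307,0.0007,0.0414,0,0,0]]' | egrep 'pos|^force'; python3 tl.py w7.png; python3 -c "
from goal import *
row(-.11,0,.0118,8,(1,0),-90)"
```

```text
tool_pos: [0.4434, -0.0569, 0.0022]
force: [-10.3, -3.0, 13.0]
0.76 [213.0, 7.9, 414.8, 278.3] tile -0.08825809839089284 0.002200926320455281 (96.41740417480469, 131.75469970703125) -0.551169399780628
[0.049, -0.0015, 0.0103, 0.0005, -0.0001, -0.0001]
```

The push works (tile x −88 mm, straightening), but the tips rub on the board, since they reach lower at this narrower opening. I raise 4 mm and continue.

```bash
python3 -m handwheel '[[-0.08,-0.0005,0,-0.0042,0,0,0],[-0.08,-0.0005,0,-0.0042,0,0,0]]' | egrep 'pos|^force'; python3 -c "
from goal import *
row(-.11,0,.0155,8,(1,0),-90);row(-.11,0,.0160,20,(1,0),-90)"
```

```text
tool_pos: [0.443, -0.0561, 0.006]
force: [0.0, 0.7, -0.6]
[0.0495, -0.0007, 0.0105, 0.0002, -0.0008, -0.0002]
[0.0523, -0.0007, 0.0097, 0.0002, 0.0658, -0.0002]
```

```bash
python3 -c "
from goal import *
row(-.15,0,.0167,14,(1,0),-90);row(-.11,0,.0167,14,(1,0),-90);row(-.08,0,.0167,14,(1,0),-90)"
```

```text
[0.0114, -0.0007, 0.0036, 0.0002, 0.0325, -0.0002]
[0.051, -0.0007, 0.0092, 0.0002, 0.0325, -0.0002]
[0.0807, -0.0008, 0.0135, 0.0002, 0.0325, -0.0002]
```

```bash
python3 -m handwheel '[[-0.08,0.0040,-0.0007,0.0025,0,0.016,0],[-0.08,0.0114,-0.0007,0.0036,0,0.0325,0],[-0.08,0.0163,-0.0007,0.0043,0,0.0325,0],[-0.08,0.0213,-0.0007,0.0050,0,0.0325,0],[-0.08,0.0262,-0.0007,0.0057,0,0.0325,0],[-0.08,0.0312,-0.0007,0.0064,0,0.0325,0],[-0.08,0.0361,-0.0007,0.0071,0,0.0325,0],[-0.08,0.0411,-0.0007,0.0078,0,0.0325,0],[-0.08,0.0460,-0.0007,0.0085,0,0.0325,0],[-0.08,0.0510,-0.0007,0.0092,0,0.0325,0],[-0.08,0.0510,-0.0007,0.0092,0,0.0325,0]]'; python3 tl.py w8.png;  python3 -c "
from goal import *
row(-.08,0,.0167,14,(1,0),-90)"
```

```text
t: 21.15
tool_pos: [0.4946, -0.0579, 0.0034]
orientation: [3.112, -0.072, 0.381]
force: [1.1, 0.0, 1.3]
opening: 0.0499
gripper_force: 0.8
0.93 [222.3, 36.9, 409.2, 286.2] tile -0.04318096238926896 0.001861340180208764 (96.3248062133789, 131.6377716064453) -0.0693960233157842
[0.0296, -0.0, 0.0067, 0.0001, 0.0002, -0.0002]
```

```bash
python3 -m handwheel '[[-0.08,0.0048,0,0.0011,0,0,0],[-0.08,0.0097,0,0.0023,0,0,0],[-0.08,0.0146,0,0.0034,0,0,0],[-0.08,0.0195,0,0.0046,0,0,0],[-0.08,0.0244,0,0.0057,0,0,0],[-0.08,0.0293,0,0.0069,0,0,0],[-0.08,0.0342,0,0.0080,0,0,0],[-0.08,0.0371,0,0.0087,0,0,0],[-0.08,0.0371,0,0.0087,0,0,0]]'; python3 tl.py w9.png
```

```text
t: 22.38
tool_pos: [0.532, -0.0594, 0.0036]
orientation: [3.112, -0.072, 0.38]
force: [-0.8, -1.0, -0.2]
opening: 0.0507
gripper_force: 0.3
0.77 [225.4, 34.4, 411.8, 285.9] tile -0.005819335385775946 0.0017566112484184032 (96.3348617553711, 130.80384826660156) -0.3355550809329717
```

```bash
python3 -m handwheel '[[-0.08,0.0019,0,0.0005,0,0,0],[-0.08,0.0039,0,0.0010,0,0,0],[-0.08,0.0039,0,0.0010,0,0,0]]' | egrep 'pos|^force'
python3 -m handwheel '[[-0.08,0.0015,0,0.0004,0,0,0],[-0.08,0.0015,0,0.0004,0,0,0]]' | egrep 'pos|^force'
python3 -m handwheel '[[-0.08,0.0015,0,0.0004,0,0,0],[-0.08,0.0015,0,0.0004,0,0,0]]' | egrep 'pos|^force'; python3 tl.py w10.png
```

```text
tool_pos: [0.5362, -0.0597, 0.0038]
force: [0.9, -0.2, 0.3]
tool_pos: [0.537, -0.0597, 0.0035]
force: [-5.1, 0.7, 4.7]
tool_pos: [0.5372, -0.0597, 0.0032]
force: [-15.6, -0.3, 15.2]
0.71 [221.3, 35.9, 409.7, 287.6] tile -0.001994111687613056 0.0016724770149576839 (96.4246597290039, 131.03280639648438) -0.4694051785892217
```

```bash
python3 - <<'E'
import cv2
a=cv2.imread('pics/w10.png')[0:300,170:470]; cv2.imwrite('pics/c10.png',cv2.resize(a,None,fx=2,fy=2,interpolation=2))
E
```

```text
(no output)
```

View pics/c10.png

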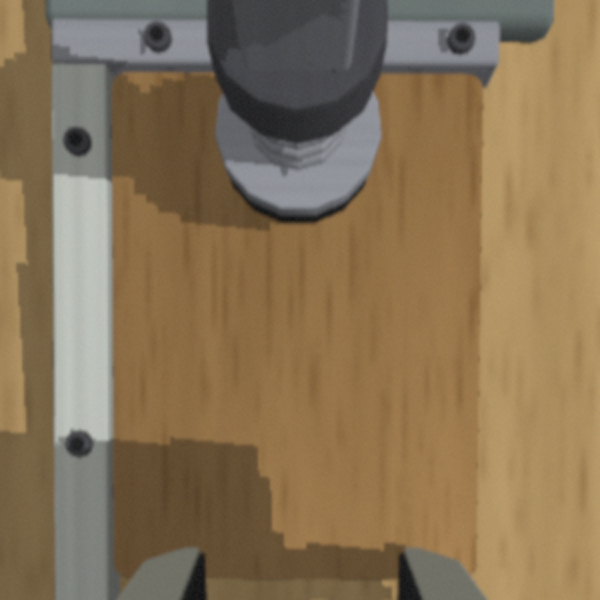

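The crop shows the tile flush along the fence face (column ~113) and its far end against the stop (row ~72) under the foot, so it is home. I back off and locate the grip.

```bash
python3 -m handwheel '[[-0.08,-0.0194,0,-0.0048,0,0,0],[-0.08,-0.0582,0,-0.0145,0,0,0],[-0.08,-0.043,0,-0.075,0,0,0],[-0.08,-0.028,0,-0.133,0,0,0],[-0.08,-0.010,0,-0.205,0,0,0],[-0.08,-0.010,0,-0.205,0,0,0]]' | egrep 'pos|^force'
python3 - <<'E'
from goal import *
ca,sa=np.cos(P[2]),np.sin(P[2])
S=shot('scene');D=shot('side')
print(np.load('P.npy'))
def tri(o):
    A=np.zeros((3,3));b=np.zeros(3)
    for p,u,v in o:
        d=ray(p,u,v); d/=np.linalg.norm(d); M=np.eye(3)-np.outer(d,d);A+=M;b+=M@p['o']
    X=np.linalg.solve(A,b); e=X[:2]-P[:2]; print(X.round(4),'home',ca*e[0]+sa*e[1],-sa*e[0]+ca*e[1],[np.round(proj(p,X)-[u,v],1) for p,u,v in o])
ob=[]
for p in (S,D):
    q=robot.regions_of(p,'lever_grip')[0]; q2=robot.regions_of(p,'tile')[:1]
    m=q['mask']; dark=(p['frame'].max(2)<75)&cv2.dilate(m.astype(np.uint8),np.ones((5,5))).astype(bool)
    n,l,st,c=cv2.connectedComponentsWithStats(dark.astype(np.uint8)); i=1+np.argmax(st[1:,4]); print(q['conf'],q['rect'],st[i],c[i])
    ob.append((p,*c[i]))
    for t in q2: print('tile',t['conf'],t['rect'])
tri(ob)
tri([(S,263.3,232.9),(D,317.4,175.8)])
E
```

```text
tool_pos: [0.4831, -0.0578, 0.2067]
force: [-0.5, 0.0, -0.7]
[ 0.60149904 -0.06267768 -0.04571358]
0.83 [244.6, 210.8, 326.6, 240.5] [251 227  30  11 212] [267.69811321 232.73584906]
tile 0.84 [277.7, 267.5, 342.9, 309.5]
0.97 [311.0, 158.0, 325.5, 263.7] [312 158  12  36 327] [317.14067278 175.63608563]
tile 0.56 [287.2, 284.3, 341.4, 313.6]
[0.6011 0.0768 0.257 ] home -0.006746900144391175 0.13929423244510858 [array([-1.4, -0.9]), array([-1.2,  0.8])]
[0.6045 0.0815 0.2558] home -0.0035856601606769306 0.1441577106217573 [array([0., 0.]), array([ 0., -0.])]
```

```bash
python3 -c "
from goal import *
row(-.12,.1,.33,20,(0,1),0)"
```

```text
[0.0311, -0.1042, -0.1162, 0.1448, 0.0274, -0.4791]
```

```bash
python3 -m handwheel '[[-1,0.0311,-0.1042,-0.1162,0.1448,0.0274,-0.4791],[-1,0.0311,-0.1042,-0.1162,0.1448,0.0274,-0.4791],[-1,0.0311,-0.1042,-0.1162,0.1448,0.0274,-0.4791],[-1,0.0311,-0.1042,-0.1162,0.1448,0.0274,-0.4791],[-1,0.0311,-0.1042,-0.1162,0.1448,0.0274,-0.4791],[-1,0.0311,-0.1042,-0.1162,0.1448,0.0274,-0.4791],[-1,0.0311,-0.1042,-0.1162,0.1448,0.0274,-0.4791],[-1,0.0311,-0.1042,-0.1162,0.1448,0.0274,-0.4791],[-1,0.0311,-0.1042,-0.1162,0.1448,0.0274,-0.4791],[-1,0.0311,-0.1042,-0.1162,0.1448,0.0274,-0.4791],[-1,0.0311,-0.1042,-0.1162,0.1448,0.0274,-0.4791],[-1,0.0311,-0.1042,-0.1162,0.1448,0.0274,-0.4791]]'
cat > lev.py <<'E'
from goal import *
def lev(q,tilt,d,gx=-.0036,hy=-.0204):
    a=np.radians(26)-q; t=np.radians(tilt)
    row(gx,hy+.183*np.cos(a)+d*np.sin(t),.175+.183*np.sin(a)-d*np.cos(t),tilt,(0,1),0)
E
python3 -c "
from lev import *
lev(0,20,-.05);lev(0,20,.015)
print(robot.read_state()['q'])"
```

```text
t: 26.0
tool_pos: [0.487, 0.0471, 0.3203]
orientation: [-2.083, -1.99, -0.37]
force: [-0.3, -0.8, -0.4]
opening: 0.0931
gripper_force: 0.0
[0.015, 0.1156, 0.0381, 0.0012, 0.0003, 0.0002]
[0.0151, 0.1154, 0.1031, 0.0012, 0.0003, 0.0002]
[-0.28299098 -0.19732327  1.64316067  0.34562497  1.76502709 -0.18166689]
```

```bash
python3 -m handwheel '[[-1,0.0075,0.0578,0.019,0,0,0],[-1,0.015,0.1156,0.0381,0.0012,0,0],[-1,0.015,0.1156,0.0381,0.0012,0,0],[-1,0.015,0.1156,0.0381,0.0012,0,0]]' | egrep 'pos|^force'
python3 - <<'E'
from lev import *
w=shot('wrist'); save(w,'w11.png')
for q in robot.regions_of(w,'lever_grip')[:2]:
    m=q['mask']; v,u=np.nonzero(m); print(q['conf'],q['rect'],cv2.minAreaRect(np.c_[u,v].astype(np.float32)))
for r in (-.045,0,.045):
    a=np.radians(26); 
    print(r,proj(w,H(P,(-.0036,-.0204+(.183+r)*np.cos(a),.175+(.183+r)*np.sin(a)))).round())
lev(0,20,.015)
E
```

```text
tool_pos: [0.6037, 0.0689, 0.2901]
force: [0.4, -0.6, 1.2]
0.72 [299.1, 191.3, 341.1, 420.9] ((319.0, 304.0), (226.0, 40.0), 90.0)
-0.045 [321. 316.]
0 [321. 259.]
0.045 [321. 193.]
[-0.0005, -0.0002, 0.0673, 0.001, 0.0005, 0.0007]
```

```bash
python3 -m handwheel '[[-1,0,0,0.03,0,0,0],[-1,0,0,0.05,0,0,0],[-1,0,0,0.067,0,0,0],[-1,0,0,0.067,0,0,0]]' | egrep 'pos|^force|open'
python3 -m handwheel '[[0.5,0,0,0,0,0,0],[0.8,0,0,0,0,0,0],[0.8,0,0,0,0,0,0],[0.8,0,0,0,0,0,0],[0.8,0,0,0,0,0,0],[0.8,0,0,0,0,0,0]]' 40
python3 -c "
from lev import *
for q,t in [(0,20),(.15,13),(.3,6),(.45,-2),(.6,-10),(.75,-17),(.9,-24),(.93,-26)]: lev(q,t,.015)"
```

```text
tool_pos: [0.6041, 0.092, 0.2261]
force: [0.4, -0.1, -0.3]
opening: 0.093
t: 27.85
tool_pos: [0.6051, 0.0916, 0.2272]
orientation: [-2.08, -1.99, -0.366]
force: [-0.2, -0.1, 0.9]
opening: 0.0375
gripper_force: 0.0
[-0.0, -0.0001, -0.0018, -0.0, 0.0003, 0.0005]
[-0.0026, -0.0001, 0.0254, -0.0, -0.0386, 0.0005]
[-0.0092, -0.0001, 0.052, 0.0, -0.0775, 0.0005]
[-0.0202, -0.0002, 0.0772, 0.0001, -0.1219, 0.0005]
[-0.0349, -0.0002, 0.1006, 0.0001, -0.1664, 0.0005]
[-0.0525, -0.0002, 0.1218, 0.0001, -0.2052, 0.0005]
[-0.0732, -0.0002, 0.1402, 0.0002, -0.2441, 0.0005]
[-0.0779, -0.0002, 0.1433, 0.0002, -0.2552, 0.0005]
```

```bash
python3 -m handwheel '[[0.9,0,0,0,0,0,0],[0.9,0,0,0,0,0,0],[0.9,0,0,0,0,0,0]]' 40; python3 -m handwheel '[[0.9,0,0,0,0,0,0],[0.9,0,0,0,0,0,0]]'|egrep 'open|grip'
```

```text
t: 28.22
tool_pos: [0.6033, 0.0917, 0.227]
orientation: [-2.078, -1.989, -0.362]
force: [-9.6, -0.8, 3.8]
opening: 0.0218
gripper_force: 40.0
opening: 0.0221
gripper_force: 40.0
```

```bash
python3 -m handwheel '[[0.1,0,0,0,0,0,0],[0.1,0,-0.0015,0,0,0,0],[0.1,0,-0.0015,0,0,0,0],[0.1,0,-0.0015,0.006,0,0,0],[0.1,0,-0.0015,0.011,0,0,0],[0.1,0,-0.0015,0.011,0,0,0]]' |egrep 'pos|^force|open'
python3 -m handwheel '[[0.9,0,0,0,0,0,0],[0.9,0,0,0,0,0,0],[0.9,0,0,0,0,0,0],[0.9,0,0,0,0,0,0],[0.9,0,0,0,0,0,0]]' 40
python3 -c "
from lev import *
for q,t in [(0,20),(.15,13),(.3,6),(.45,-2),(.6,-10),(.75,-17),(.9,-24),(.93,-26)]: lev(q,t,.026)"
```

```text
tool_pos: [0.6033, 0.0957, 0.216]
force: [0.2, -0.2, 0.2]
opening: 0.0419
t: 29.85
tool_pos: [0.6035, 0.0954, 0.217]
orientation: [-2.08, -1.99, -0.366]
force: [-4.7, 0.2, 2.3]
opening: 0.0222
gripper_force: 40.0
[-0.0001, 0.0016, -0.0017, -0.0002, 0.0003, 0.0005]
[-0.004, 0.0016, 0.0255, -0.0002, -0.0386, 0.0005]
[-0.0119, 0.0016, 0.0518, -0.0001, -0.0775, 0.0005]
[-0.0244, 0.0016, 0.0766, -0.0001, -0.1219, 0.0005]
[-0.0405, 0.0016, 0.0993, -0.0, -0.1664, 0.0005]
[-0.0592, 0.0016, 0.1197, -0.0, -0.2053, 0.0005]
[-0.0809, 0.0016, 0.1373, 0.0, -0.2441, 0.0005]
[-0.0858, 0.0016, 0.1401, 0.0, -0.2553, 0.0005]
```

```bash
python3 -m handwheel '[[0.9,-0.001,0,0.0136,0,-0.0195,0],[0.9,-0.0039,0,0.0272,0,-0.039,0],[0.9,-0.0073,0,0.0405,0,-0.058,0],[0.9,-0.0118,0,0.0535,0,-0.078,0],[0.9,-0.0180,0,0.0660,0,-0.100,0],[0.9,-0.0243,0,0.0783,0,-0.122,0],[0.9,-0.0243,0,0.0783,0,-0.122,0]]'
python3 -c "
from lev import *
for q,t in [(.45,-2),(.6,-10),(.75,-17),(.9,-24),(.93,-26)]: lev(q,t,.0277)"
```

```text
t: 30.72
tool_pos: [0.604, 0.0972, 0.1384]
orientation: [2.249, 2.151, -0.044]
force: [-17.3, -13.6, 24.9]
opening: 0.0225
gripper_force: 40.0
[0.0015, 0.0012, 0.0033, 0.0005, 0.0019, 0.0005]
[-0.005, 0.0012, 0.0303, 0.0005, -0.0425, 0.0005]
[-0.0148, 0.0011, 0.0564, 0.0005, -0.0814, 0.0004]
[-0.0284, 0.001, 0.0808, 0.0006, -0.1203, 0.0004]
[-0.0319, 0.001, 0.0852, 0.0006, -0.1314, 0.0004]
```

```bash
python3 -m handwheel '[[0.9,-0.0040,-0.001,0.0135,0,-0.022,0],[0.9,-0.0075,-0.0015,0.0270,0,-0.0444,0],[0.9,-0.0120,-0.0015,0.0400,0,-0.064,0],[0.9,-0.0173,-0.0015,0.0531,0,-0.0833,0],[0.9,-0.0173,-0.0015,0.0531,0,-0.0833,0]]'
python3 -c "
from lev import *
for q,t in [(.75,-17),(.9,-24),(.93,-26)]: lev(q,t,.0277)"
```

```text
t: 31.35
tool_pos: [0.6032, 0.0801, 0.0868]
orientation: [2.107, 2.015, -0.314]
force: [-14.1, -1.3, 28.5]
opening: 0.0217
gripper_force: 40.1
[0.0013, 0.0012, 0.004, 0.0015, 0.0009, 0.0001]
[-0.0056, 0.001, 0.0311, 0.0015, -0.038, 0.0]
[-0.0079, 0.001, 0.0363, 0.0015, -0.0491, 0.0]
```

```bash
python3 -m handwheel '[[0.9,-0.0035,0,0.0140,0,-0.020,0],[0.9,-0.0068,0,0.0270,0,-0.039,0],[0.9,-0.0092,0,0.0330,0,-0.05,0],[0.9,-0.0092,0,0.0350,0,-0.05,0],[0.9,-0.0092,0,0.0350,0,-0.05,0]]'
cat > ql.py <<'E'
from lev import *
s=robot.read_state(); z=R.from_rotvec(s['orientation']).as_matrix()[:,2]
g=s['tool_pos']+z*(TR-.0277); e=g[:2]-P[:2]; y=-np.sin(P[2])*e[0]+np.cos(P[2])*e[1]
print('grip y,z',y,g[2],'q',np.radians(26)-np.arctan2(g[2]-.175,y+.0204),'r',np.hypot(g[2]-.175,y+.0204),'tilt',np.degrees(np.arcsin(z[1])),s['force'])
D=shot('side')
for n in ('press_foot','lever_grip','tile'):
    for q in robot.regions_of(D,n)[:1]: print(n,q['conf'],q['rect'])
E
python3 ql.py
```

```text
t: 31.98
tool_pos: [0.6021, 0.0604, 0.0548]
orientation: [2.015, 1.926, -0.464]
force: [-7.4, -2.9, 19.2]
opening: 0.0219
gripper_force: 39.8
grip y,z 0.14090244733424237 0.09133082888867872 q 0.932288828921362 r 0.18171133621893706 tilt -26.10317077344482 [-7.44821401 -2.93442705 19.16046849]
press_foot 0.71 [325.3, 294.6, 338.8, 304.9]
lever_grip 0.8 [310.5, 233.0, 324.1, 267.0]
tile 0.88 [288.0, 283.3, 343.2, 317.2]
```

```bash
python3 -m handwheel '[[0.9,0,0,0.0015,0,0,0],[0.9,0,0,0.0015,0,0,0]]' |egrep 'pos|^force'; python3 ql.py|head -1
python3 -m handwheel '[[0.9,0,0,0.0015,0,0,0],[0.9,0,0,0.0015,0,0,0]]'|egrep 'pos|^force'; python3 ql.py|head -1
```

```text
tool_pos: [0.6021, 0.0599, 0.0537]
force: [-8.5, -1.2, 19.6]
grip y,z 0.14036524702067432 0.09028667357240534 q 0.9387506927022758 r 0.18171904777443293 tilt -26.08290408024534 [-8.47187252 -1.24850694 19.55258242]
tool_pos: [0.6021, 0.0593, 0.0525]
force: [-8.8, -0.3, 21.6]
grip y,z 0.13976726747059984 0.08909804211412015 q 0.9460703933729893 r 0.18174900257670232 tilt -26.081315744129228 [-8.79455979 -0.33365556 21.59604196]
```

```bash
python3 -m handwheel '[[0.9,0,0,0.0015,0,0,0],[0.9,0,0,0.0015,0,0,0]]' |egrep 'pos|^force'
python3 -m handwheel '[[0.9,0,0,0.0015,0,0,0],[0.9,0,0,0.0015,0,0,0]]'|egrep 'pos|^force'; python3 ql.py
python3 - <<'E'
from lev import *
for n in ('scene','wrist'):
    p=shot(n)
    for k in ('lever_grip','press_foot'):
        for q in robot.regions_of(p,k)[:1]: print(n,k,q['conf'],q['rect'])
    for r in (-.1,-.045,.045):
        print(r,[proj(p,H(P,(-.0036,-.0204+(.183+r)*np.cos(a),.175+(.183+r)*np.sin(a)))).round().tolist() for a in np.radians(26)-np.array([.8,.9,.945])])
E
```

```text
tool_pos: [0.6021, 0.0588, 0.0517]
force: [-10.9, 0.2, 23.3]
tool_pos: [0.6022, 0.0587, 0.0513]
force: [-13.8, 2.3, 29.7]
grip y,z 0.13921027851617793 0.08790458477413884 q 0.9533025852169275 r 0.18182698468977881 tilt -26.050257600713714 [-13.76547875   2.32276468  29.66466627]
press_foot 0.65 [325.1, 293.6, 342.6, 306.5]
lever_grip 0.71 [313.0, 234.2, 323.2, 267.4]
tile 0.88 [286.8, 283.0, 342.5, 313.8]
scene lever_grip 0.92 [251.8, 242.0, 312.6, 315.0]
scene press_foot 0.37 [217.6, 188.5, 403.9, 366.0]
-0.1 [[294.0, 255.0], [295.0, 257.0], [295.0, 258.0]]
-0.045 [[278.0, 274.0], [280.0, 277.0], [281.0, 278.0]]
0.045 [[251.0, 307.0], [254.0, 312.0], [256.0, 313.0]]
wrist lever_grip 0.77 [290.3, 212.3, 351.3, 419.2]
-0.1 [[324.0, 518.0], [324.0, 500.0], [324.0, 493.0]]
-0.045 [[324.0, 437.0], [324.0, 410.0], [324.0, 401.0]]
0.045 [[325.0, 238.0], [324.0, 218.0], [324.0, 213.0]]
```

```bash
python3 -m handwheel '[[0.9,0,0,-0.0005,0,0,0],[0.9,0,0,-0.0005,0,0,0],[0.9,0,0,-0.0005,0,0,0]]'; python3 ql.py; python3 -c "
from plant import robot; print(robot.close_job())"
```

```text
t: 34.45
tool_pos: [0.6022, 0.0588, 0.0515]
orientation: [2.016, 1.925, -0.463]
force: [-12.5, 1.5, 27.6]
opening: 0.022
gripper_force: 39.9
grip y,z 0.1392540318905782 0.08802197258659633 q 0.9526205371637393 r 0.18180920535452696 tilt -26.059196759108932 [-12.5018016    1.47398875  27.64778112]
press_foot 0.73 [322.5, 294.2, 340.5, 304.7]
tile 0.77 [286.7, 282.9, 341.0, 315.0]
the job is handed in; nothing more can be done
None
```

I handed the job in at 34.5 s: the tile is home against the side fence and back stop, and the gripper is holding the lever down past the third click, at its solid stop. The verdict was not shown, and I did not re-check the gear, cup, tape and case at the end.

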